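# Fit the worm-drive band clamp to a dust extractor's spout

## Task

Slide the band clamp over the barbed spout of the dust extractor until it sits fully home against the spout's collar, without shoving. Then turn the thumb key on top clockwise until the band is snug on the spout, clearly gripping it but not overtightened, and let go. Leave everything else on the bench where it is.

Things in the scene. Friction and masses are not known exactly. Their poses are not given: they have to be found in the camera images.
- clamp_center (a point): Centre of the hole of the loose worm-drive band clamp, which stands on its flat foot, this point 19.5 mm above the bench. Steel band, 44 mm deep along x (the hole runs along x), from y = -19.5 to 39 mm, 39 mm tall, walls 3 mm. Inside: 16.5 mm from this point to the -y wall, floor and ceiling, 16 mm to the screw's roller on the +y side when open, as at the start. Fit it with its +y to spout_seat's +y.
- clamp_housing (a point): Where to hold the clamp: in its worm housing, a steel block 28 mm (x) by 28 mm (y), 28 mm tall, on the band's top at the +y side; this point is 19 mm towards +y from clamp_center, 39.5 mm above it, 20 mm above the band's top and 8 mm below the housing's top. The key's top is 37 mm above it. Best held with the fingers before and behind along x. The clamp weighs 0.16 to 0.26 kg.
- key_grip (a point): In the thumb key, on the upright screw's axis, 34 mm above clamp_housing: a dark upright bar 10 mm thick (its x), 28 mm wide (its y), 24 mm tall; its top is 3 mm above this point, the housing's top 26 mm below. Parallel to the clamp at the start, fully open. Clockwise from above tightens, 2.9 rad in all. It stays where it is left, held by a friction of 0.12 N m.
- screw_axis (a point): On the screw's axis at the housing's top. An off-centre roller on the screw, inside the band, swings onto a sprung strip on the spout's +y side: slack for 1.2 to 1.8 rad from open, differently each time, then the torque climbs by about 0.2 N m per rad, 6 mN m per N of roller force. Snug: 5 to 22 N (12 N adds 0.07 N m); 30 N is too much. Hold the band home while turning; do not drag it sideways.
- spout_seat (a point): Point on the axis of the extractor's square spout, in the plane of its collar's front face, 100 mm above the bench. The spout points along this frame's -x; x runs into the extractor, y across, z up. Collar 36 x 36 mm. Fixed. The clamp is home when the band's end is against the collar: clamp_center at x = -22 mm. Press the collar with less than 30 N.
- spout_tip (a point): Centre of the spout's tip, 78 mm before the collar's face: 18 x 18 mm here, tapering up to the barb, 29 x 29 mm, 54 to 50 mm before the collar's face. Thence to the collar the neck reaches 14 mm from the axis to the -y side, up and down, and its strip 11 to 14.5 mm to the +y side; a slack clamp hangs on it 2.5 mm low, and is drawn 2.5 mm towards +y as it tightens. Axes as spout_seat.
- spout_root (a point): Where the spout's axis meets the extractor's upright front face, 45 mm behind the collar's face. Between them the spout is 30 x 30 mm. The extractor is 240 mm wide, 200 mm long and 140 mm tall (a flat dial far back on its top reaches 152 mm). Axes as spout_seat.
- battery_a: Bystander, to be left alone: black slide-on battery pack, 115 x 72 x 58 mm; origin at the centre of its underside
- battery_b: Bystander, to be left alone: black slide-on battery pack, 115 x 72 x 58 mm, same as the other; origin at the centre of its underside
- jar: Bystander, to be left alone: clear screw jar with black lid, 60 mm across, 80 mm tall; origin at the centre of its underside
- tape: Bystander, to be left alone: roll of packing tape lying flat, 90 mm across, 45 mm tall; origin at the centre of its underside
- driver: Bystander, to be left alone: screwdriver lying on the table, 200 mm long; origin at the centre of its underside
- round_band: Bystander, to be left alone: plain round steel band lying flat, 44 mm across, 12 mm tall; it has no screw and is not the clamp to fit; origin at the centre of its underside
- small_carton: Bystander, to be left alone: small plain carton, 90 x 70 x 60 mm; origin at the centre of its underside
Mind the look-alikes: they are no part of the job. What is meant by the part that bears clamp_center is not pink or turquoise, and is the smaller of those in its own colour.

How it is judged:
By the outcome, as a careful person would: the job done as asked, in the order asked, and still so for the second after the job is handed in, with the robot touching nothing.
It also fails if it takes over 72 s, if anything falls off the work surface, if the arm or the gripper's body presses on something with over 40 N, if the wrist force passes 120 N, or if a joint passes its speed limit or range.

## Robot

A 6-joint arm with a two-finger parallel gripper is mounted at the origin on the work surface. World frame = base frame: x ahead of the robot, y to its left, z up, the work surface at z = 0. Lengths are in m, angles in rad, forces in N, time in s.
With the tool pointing down it reaches from about 0.3 to 0.75 m from the base axis. Payload 8.5 kg.
Tool frame: the origin (TCP) lies midway between the tips of the shut fingers; the grasp point (between the pads) lies 19 mm behind it (robot.grip_point_offset is the distance from the TCP to the grasp point, in m); z points along the fingers, y is the direction in which the jaws open and shut (so a half turn about z gives the same grasp; the last joint's range is limited). The gripper opens to 88 mm and grips with 3 to 60 N. Pads are 18 mm wide; open, the fingers measure 123 mm over their backs; the gripper's body (75 mm by 187 mm) begins 45 mm behind the grasp point.
Start: joints at [1.039, 0.381, 1.297, -0, 1.464, -0.215], TCP at [0.171, 0.523, 0.239] pointing down, gripper open.
Joint ranges: [-3.11, 3.11], [-0.89, 2.33], [0.22, 2.48], [-1.42, 4.56], [0.17, 2.85], [-2.88, 2.88]. Speed limits (rad/s): [2.39, 2.39, 3.14, 3.14, 3.14, 3.14].

## Interface

Orientations are given as a unit quaternion [x, y, z, w].
In Python, from workcell import robot, imaging gives the robot as it stands.
- The arm moves only by the tool step_arm, never from a script. Its argument "steps" is a list of rows, each an object with "grip": the finger opening in m, from 0 to 0.0881; "linear": the shift along the tool's x, y, z in m, a list of three; "turn": the turn about the tool's z in rad. In form: [{"grip": grip, "linear": [tx, ty, tz], "turn": turn}, ...]. A call has 1 to 10 rows; each row is the pose to reach, as a shift and turn from the pose commanded when the call began, along the tool's axes at that moment; what a row does not reach only later rows make up. A row lasts 1/12 s, in which the tool goes at most 41.7 mm and 7.16 degrees, less where a joint would pass 70% of its speed; a pose out of reach is approached as far as the arm can. A call with a gripper value outside its range is refused whole. The fingers move at their own pace and stop on an object; "force" is the grip in N (left out, the last holds). Time passes only in rows, so rows that repeat a pose let the fingers close. It gives the time, the measured TCP pose, the force and the opening at its end, in the units of the state.
- robot.get_obs(): the state, without advancing time (a new reading comes with each control period).
- imaging.capture(name): name is "scene" or "top" or "wrist"; returns a dict with "frame" (400x640x3 uint8, red, green, blue), "intrinsics" (3x3 intrinsics, pixels), "k1" (the pictures are not rectified: a ray, as slopes to the right and down, at radius r is drawn at 1 + k1 r^2 times it, then the intrinsics apply), "cam_to_world" (4x4, takes a point from camera to world coordinates). Camera axes: x right, y up, looking along -z (the intrinsics and any distortion apply to the point x, -y, -z); pixel columns grow to the right and rows downward; lengths in m; the calibration is good to about 2 mm. A picture is of the moment at which its call begins. There is no depth.
- robot.job_done(): hands the job in, once; it reports no verdict.
The state is a dict: "time": time; "joint_positions": joint angles; "dq": joint speeds; "effort": joint torques, N m; "eef_pos": TCP position; "ee_rot": TCP orientation; "ft_force": force on the tool from outside, world axes, zero at the start; "moment": the same for the moment, N m; "grip_width": finger opening in m.
Only numpy, scipy, OpenCV 4.12 (cv2) and the standard library are available. Lean on these libraries where they do the work, as an engineer would, in place of code of your own. Each camera call takes 0.05 s, during which the arm holds its last target. There are 200 camera calls.

## Working session

There is one attempt and no reset: what is moved stays moved. The work goes in short steps, Python scripts to look and compute and a tool call to move; the robot and the scene stay as the last step left them, time stands still between calls to the robot, and variables do not carry over. Pictures are saved under pics/ and viewed, about 8 in all and at most 12, crops included, and the job is handed in when it is done.

Besides the shell and the picture viewer there is one more tool, called after "Request:" as a command line: name --argument value ..., lists and objects as JSON in quotes. step_arm: Moves the arm, as the interface text tells. Its arguments: {"type":"object","properties":{"steps":{"type":"array"},"force":{"type":"number"}},"required":["steps"]}

```bash
mkdir -p pics
cat > h.py <<'E'
import numpy as np,cv2
from workcell import robot,imaging
def ray(c,u,v):
    K=c["intrinsics"];p=np.array([(u-K[0][2])/K[0][0],(v-K[1][2])/K[1][1]]);d=p.copy()
    for _ in range(20): d=p/(1+c["k1"]*(d@d))
    T=np.array(c["cam_to_world"]);return T[:3,3],T[:3,:3]@np.array([d[0],-d[1],-1])
def onz(c,u,v,z):
    o,d=ray(c,u,v);return o+d*(z-o[2])/d[2]
def proj(c,P):
    T=np.array(c["cam_to_world"]);K=c["intrinsics"];q=T[:3,:3].T@(np.array(P)-T[:3,3]);s=np.array([q[0],-q[1]])/-q[2]
    s=s*(1+c["k1"]*(s@s));return np.array([K[0][0]*s[0]+K[0][2],K[1][1]*s[1]+K[1][2]])
def tri(a,b):
    # a,b: (o,d)
    A=np.zeros((3,3));r=np.zeros(3)
    for o,d in(a,b):
        d=d/np.linalg.norm(d);M=np.eye(3)-np.outer(d,d);A+=M;r+=M@o
    return np.linalg.solve(A,r)
def save(n,im,s=1): cv2.imwrite("pics/"+n+".png",cv2.resize(im[...,::-1],None,fx=s,fy=s,interpolation=cv2.INTER_CUBIC))
E
python3 - <<'E'
from h import *
import pickle
C={n:imaging.capture(n) for n in("scene","top","wrist")}
pickle.dump(C,open("c0.pkl","wb"))
for n in C:save(n+"0",C[n]["frame"]);print(n,np.round(C[n]["cam_to_world"],3).tolist(),C[n]["k1"])
print(robot.get_obs())
E
```

```text
scene [[0.667, -0.557, 0.495, 1.132], [0.745, 0.513, -0.426, -0.565], [-0.017, 0.653, 0.757, 1.023], [0.0, 0.0, 0.0, 1.0]] -0.040749282971410665
top [[-0.016, 0.998, -0.069, 0.414], [-1.0, -0.017, -0.016, -0.045], [-0.017, 0.069, 0.998, 1.358], [0.0, 0.0, 0.0, 1.0]] -0.13311626731385687
wrist [[0.31, -0.91, -0.276, 0.1], [0.951, 0.297, 0.091, 0.545], [-0.001, -0.29, 0.957, 0.385], [0.0, 0.0, 0.0, 1.0]] -0.02580003215479423
{'time': 0.15, 'joint_positions': array([ 1.03869066e+00,  3.81060857e-01,  1.29797857e+00,  6.59147505e-06,
        1.46357653e+00, -2.15295686e-01]), 'dq': array([-4.14929158e-04, -1.01754217e-03, -3.53456431e-03,  2.68753043e-03,
        8.48519700e-04,  9.18587663e-05]), 'effort': array([ 2.22842456e-03, -4.38081765e+01, -2.24616838e+01,  7.13837380e-02,
        3.42799409e-02, -8.35635569e-05]), 'eef_pos': array([0.17124839, 0.52246745, 0.23830552]), 'ee_rot': array([ 1.57743696e-01,  9.87479957e-01, -4.75140970e-04, -1.89834999e-04]), 'ft_force': array([0.06370899, 0.07233477, 0.32216935]), 'moment': array([ 0.01633747,  0.0081689 , -0.03416921]), 'grip_width': 0.08790479712449231}
```

View pics/top0.png

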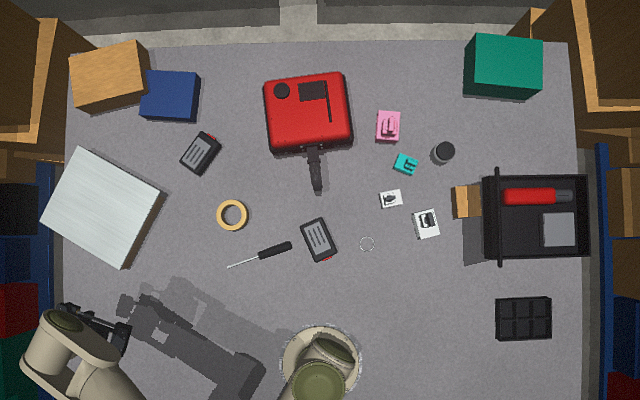

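View pics/scene0.png

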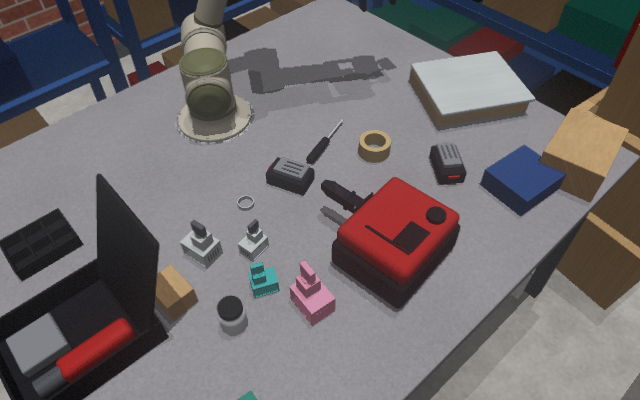

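The smaller grey clamp is at top (390,198) and scene (253,240). The spout is at top (316,170), pointing towards the robot.

Run:
```python
from h import *
import pickle
C=pickle.load(open("c0.pkl","rb"))
def crop(n,x,y,w,h,s):
    im=cv2.resize(C[n]["frame"][y:y+h,x:x+w,::-1],None,fx=s,fy=s,interpolation=cv2.INTER_CUBIC)
    for k in range(0,w,10):cv2.putText(im,str(x+k),(k*s,8),0,.3,(0,255,255),1);cv2.line(im,(k*s,10),(k*s,14),(0,255,255),1)
    for k in range(0,h,10):cv2.putText(im,str(y+k),(0,k*s+4),0,.3,(0,255,255),1)
    return im
a=crop("top",365,180,50,36,8);b=crop("top",290,140,50,60,6)[:,:300]
c=crop("scene",230,212,50,50,8);d=crop("scene",310,170,75,60,5)
M=np.zeros((600,800,3),np.uint8)
def put(im,x,y):
    h,w=im.shape[:2];h=min(h,600-y);w=min(w,800-x);M[y:y+h,x:x+w]=im[:h,:w]
put(a[:288,:400],0,0);put(d,0,300);put(c[:,:400],400,0);put(cv2.resize(b,None,fx=.6,fy=.6) if 0 else b[:198],400,402)
save("crop1",M[...,::-1])
```

```text
(no output)
```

View pics/crop1.png

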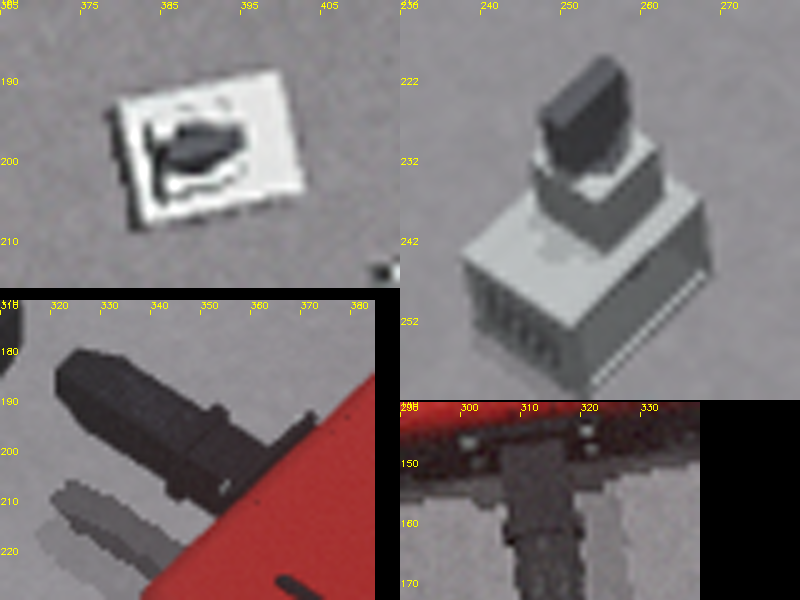

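Run:
```python
from h import *
import pickle
C=pickle.load(open("c0.pkl","rb"));t=C["top"];s=C["scene"]
q=[(379.3,192.5),(399.5,189),(403,203.5),(383,207.5)]
P=np.array([onz(t,*p,.039)[:2] for p in q]);print(P.round(4).tolist(),[np.linalg.norm(P[i]-P[i-1]).round(4) for i in range(4)])
q2=[(238+.2,243),(251.3,252.4),(267.5,236.5),(254,226)]
P2=np.array([onz(s,*p,.039)[:2] for p in q2]);print(P2.round(4).tolist(),P2.mean(0),P.mean(0))
g=cv2.cvtColor(t["frame"],cv2.COLOR_RGB2GRAY)
for r in range(150,198,2):
    row=g[r,295:335];k=np.where(row<75)[0]+295
    if len(k):
        m=(k.min()+k.max())/2+.0
        print(r,k.min(),k.max(),onz(t,m+.5,r+.5,.114)[:2].round(4))
```

```text
[[0.4973, -0.1757], [0.5064, -0.234], [0.4646, -0.243], [0.4541, -0.1853]] [np.float64(0.0442), np.float64(0.0591), np.float64(0.0428), np.float64(0.0587)]
[[0.4667, -0.2408], [0.5095, -0.2341], [0.4988, -0.1773], [0.4514, -0.1819]] [ 0.48157403 -0.20853924] [ 0.48058065 -0.20949753]
150 295 328 [0.6103 0.0122]
152 295 325 [0.6049 0.0164]
154 295 323 [0.5995 0.0192]
156 307 318 [0.5938 0.0097]
158 308 318 [0.5883 0.0084]
160 307 319 [0.5828 0.0085]
162 307 320 [0.5773 0.0072]
164 309 319 [0.5718 0.0059]
166 310 319 [0.5663 0.0046]
168 309 320 [0.5608 0.0047]
170 309 319 [0.5554 0.0062]
172 310 319 [0.5499 0.0049]
174 311 320 [0.5444 0.0022]
176 311 320 [0.5389 0.0023]
178 311 320 [0.5335 0.0024]
180 311 321 [0.528  0.0011]
182 312 321 [ 5.225e-01 -2.000e-04]
184 312 321 [ 5.171e-01 -1.000e-04]
186 313 322 [ 0.5116 -0.0027]
188 313 321 [ 0.5062 -0.0013]
190 314 321 [ 0.5008 -0.0026]
```

Request:
step_arm --steps '[{"grip": 0.088,"linear": [-0.518,-0.59,-0.03],"turn": 1.06},{"grip": 0.088,"linear": [-0.518,-0.59,-0.03],"turn": 1.06},{"grip": 0.088,"linear": [-0.518,-0.59,-0.03],"turn": 1.06},{"grip": 0.088,"linear": [-0.518,-0.59,-0.03],"turn": 1.06},{"grip": 0.088,"linear": [-0.518,-0.59,-0.03],"turn": 1.06},{"grip": 0.088,"linear": [-0.518,-0.59,-0.03],"turn": 1.06},{"grip": 0.088,"linear": [-0.518,-0.59,-0.03],"turn": 1.06},{"grip": 0.088,"linear": [-0.518,-0.59,-0.03],"turn": 1.06},{"grip": 0.088,"linear": [-0.518,-0.59,-0.03],"turn": 1.06},{"grip": 0.088,"linear": [-0.518,-0.59,-0.03],"turn": 1.06}]'

```text
time: 0.98
eef_pos: [0.335, 0.1378, 0.2549]
ee_rot: [0.637, 0.771, 0.0, 0.0]
ft_force: [1.7, 0.3, -0.1]
grip_width: 0.0883
```

```bash
cat >> h.py <<'E'
from scipy.spatial.transform import Rotation as Ro
def plan(p,yaw):  # tool y yaw in deg
    o=robot.get_obs();R=Ro.from_quat(o["ee_rot"]).as_matrix();y=np.degrees(np.arctan2(R[1,1],R[0,1]))
    d=(yaw-y+90)%360-90
    print("now",o["eef_pos"].round(4),"yaw",y.round(2),"tilt",R[:2,2].round(4),"linear",(R.T@(np.array(p)-o["eef_pos"])).round(4),"turn",np.radians(-d).round(4),"F",o["ft_force"].round(2),"M",o["moment"].round(3),"w",round(o["grip_width"],4),"t",o["time"],"q",o["joint_positions"].round(2))
E
python3 -c "
from h import *
plan([.479,-.2,.265],11)"
```

```text
now [0.335  0.1378 0.2549] yaw 10.93 tilt [0.0005 0.0001] linear [-0.359   0.0774 -0.0101] turn -0.0012 F [ 1.73  0.27 -0.09] M [-0.011  0.021 -0.008] w 0.0883 t 0.9833 q [ 0.06  0.03  1.72  0.    1.4  -0.13]
```

Request:
step_arm --steps '[{"grip": 0.088,"linear": [-0.359,0.077,-0.01],"turn": 0},{"grip": 0.088,"linear": [-0.359,0.077,-0.01],"turn": 0},{"grip": 0.088,"linear": [-0.359,0.077,-0.01],"turn": 0},{"grip": 0.088,"linear": [-0.359,0.077,-0.01],"turn": 0},{"grip": 0.088,"linear": [-0.359,0.077,-0.01],"turn": 0},{"grip": 0.088,"linear": [-0.359,0.077,-0.01],"turn": 0},{"grip": 0.088,"linear": [-0.359,0.077,-0.01],"turn": 0},{"grip": 0.088,"linear": [-0.359,0.077,-0.01],"turn": 0},{"grip": 0.088,"linear": [-0.359,0.077,-0.01],"turn": 0},{"grip": 0.088,"linear": [-0.359,0.077,-0.01],"turn": 0}]'

```text
time: 1.82
eef_pos: [0.481, -0.2028, 0.2635]
ee_rot: [0.637, 0.771, -0.0, 0.0]
ft_force: [-1.2, 0.3, -1.0]
grip_width: 0.0881
```

```bash
python3 -c "
from h import *
import pickle
plan([.479,-.2,.265],11)
c=imaging.capture('wrist');pickle.dump(c,open('c1.pkl','wb'));save('w1',c['frame'])"
```

```text
now [ 0.481  -0.2028  0.2635] yaw 10.87 tilt [-0.0005 -0.0006] linear [ 0.0031 -0.0015 -0.0015] turn -0.0022 F [-1.23  0.32 -1.04] M [-0.062  0.049  0.01 ] w 0.0881 t 1.8167 q [-0.63  0.31  1.33 -0.    1.5  -0.82]
```

View pics/w1.png

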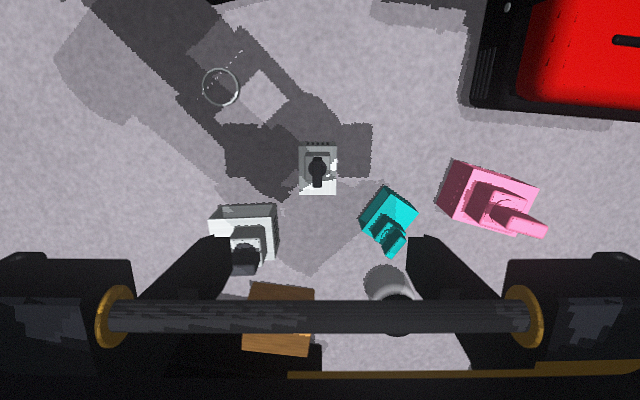

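The clamp is upright at (317,168), with its housing towards image-up (+y) and the bare band below. The fingers are at the bottom, clear of it.

Run:
```python
from h import *
import pickle
c=pickle.load(open("c1.pkl","rb"))
im=cv2.resize(c["frame"][130:205,280:360,::-1],None,fx=8,fy=8,interpolation=cv2.INTER_CUBIC)
im=cv2.convertScaleAbs(im,alpha=1.3)
for k in range(0,80,5):cv2.putText(im,str(280+k),(k*8,8),0,.3,(0,0,255),1)
for k in range(0,75,5):cv2.putText(im,str(130+k),(0,k*8+4),0,.3,(0,0,255),1)
# predicted model at estimate
a=np.radians(11);X=np.array([np.cos(a),np.sin(a),0]);Y=np.array([-np.sin(a),np.cos(a),0]);Z=np.array([0,0,1.])
O=np.array([.481,-.2092,0])-.00975*Y+Z*.0195
for P in [O-.022*X-.0195*Y+.0195*Z,O+.022*X-.0195*Y+.0195*Z,O+.022*X+.039*Y+.0195*Z,O-.022*X+.039*Y+.0195*Z]+[O+i*X+(.019+j)*Y+.0475*Z for i in(-.014,.014) for j in(-.014,.014)]+[O+i*X+(.019+j)*Y+.0765*Z for i in(-.005,.005) for j in(-.014,.014)]:
    u=proj(c,P);cv2.circle(im,tuple(int(v) for v in ((u-[280,130])*8)),4,(0,255,0),1)
save("w1c",im[...,::-1])
```

```text
(no output)
```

View pics/w1c.png

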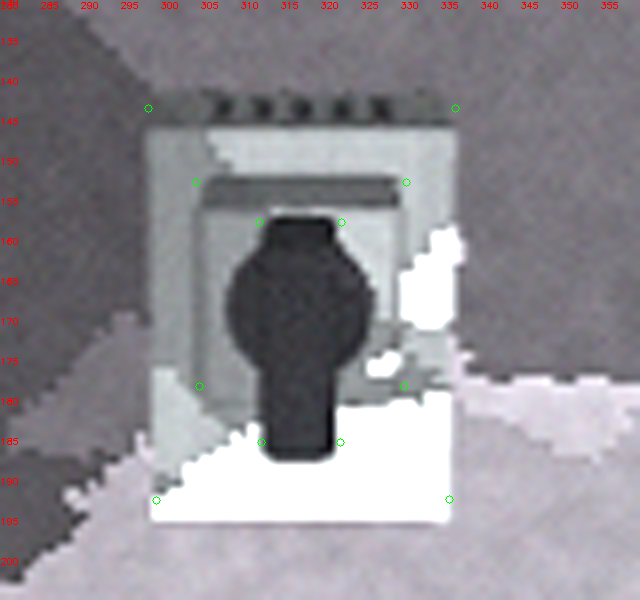

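Request:
step_arm --steps '[{"grip": 0.07,"linear": [0,0,0.04],"turn": 0},{"grip": 0.07,"linear": [0,0,0.08],"turn": 0},{"grip": 0.07,"linear": [0,0,0.12],"turn": 0},{"grip": 0.07,"linear": [0,0,0.14],"turn": 0},{"grip": 0.07,"linear": [0,0,0.14],"turn": 0},{"grip": 0.07,"linear": [0,0,0.14],"turn": 0}]'

```text
time: 2.37
eef_pos: [0.4795, -0.1969, 0.1249]
ee_rot: [0.635, 0.773, -0.0, -0.001]
ft_force: [-0.2, -1.0, 0.6]
grip_width: 0.0703
```

```bash
python3 -c "
from h import *
plan([.4796,-.2015,.043],11)"
```

```text
now [ 0.4795 -0.1969  0.1249] yaw 11.16 tilt [-0.001   0.0008] linear [-0.0047 -0.0007  0.0819] turn 0.0028 F [-0.25 -1.04  0.58] M [-0.012  0.078 -0.021] w 0.0703 t 2.3667 q [-0.62  0.44  1.56  0.    1.14 -0.81]
```

```bash
cat > ov.py <<'E'
from h import *
import sys
n,ox,oy,a=sys.argv[1],*map(float,sys.argv[2:5])
c=imaging.capture('wrist');im=c["frame"][...,::-1].copy()
a=np.radians(a);X=np.array([np.cos(a),np.sin(a),0]);Y=np.array([-np.sin(a),np.cos(a),0]);Z=np.array([0,0,1.])
O=np.array([ox,oy,0.0195])
Q=[O-.022*X-.0195*Y+.0195*Z,O+.022*X-.0195*Y+.0195*Z,O+.022*X+.039*Y+.0195*Z,O-.022*X+.039*Y+.0195*Z]+[O+i*X+(.019+j)*Y+.0475*Z for i in(-.014,.014) for j in(-.014,.014)]+[O+i*X+(.019+j)*Y+.0765*Z for i in(-.005,.005) for j in(-.014,.014)]
U=np.array([proj(c,P) for P in Q]);lo=np.clip(U.min(0)-30,0,None).astype(int);hi=(U.max(0)+30).astype(int)
s=4;im=cv2.resize(im[lo[1]:hi[1],lo[0]:hi[0]],None,fx=s,fy=s,interpolation=cv2.INTER_CUBIC)
for u in U:cv2.circle(im,tuple(int(v) for v in (u-lo)*s),4,(0,255,0),1)
print(im.shape,lo,np.linalg.norm(U[0]-U[1])/44,"px/mm");save(n,im[...,::-1])
plan([ox,oy,.1],0)
E
python3 ov.py w2 .4828 -.2188 11
```

```text
(548, 476, 3) [258 148] 1.2602088562601645 px/mm
now [ 0.4801 -0.1974  0.126 ] yaw 11.16 tilt [ 0.0013 -0.0009] linear [-0.0215 -0.0015  0.0261] turn 0.1947 F [-0.73 -0.51  0.12] M [-0.04   0.068 -0.026] w 0.07 t 2.4167 q [-0.62  0.44  1.56  0.    1.14 -0.81]
```

View pics/w2.png

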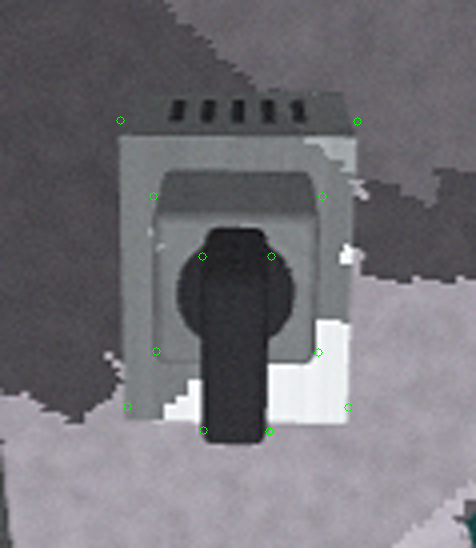

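The markers sit about 2.5 mm too far in +y, with x and yaw right. I'll aim at y = -0.202.

Request:
step_arm --steps '[{"grip": 0.07,"linear": [-0.004,-0.001,0.03],"turn": 0},{"grip": 0.07,"linear": [-0.004,-0.001,0.06],"turn": 0},{"grip": 0.07,"linear": [-0.004,-0.001,0.08],"turn": 0},{"grip": 0.07,"linear": [-0.004,-0.001,0.083],"turn": 0},{"grip": 0.07,"linear": [-0.004,-0.001,0.083],"turn": 0},{"grip": 0.07,"linear": [-0.004,-0.001,0.083],"turn": 0}]'

```text
time: 2.92
eef_pos: [0.4805, -0.2023, 0.0437]
ee_rot: [0.635, 0.772, 0.0, 0.002]
ft_force: [0.2, 0.0, 0.3]
grip_width: 0.07
```

```bash
python3 -c "
from h import *
plan([.4797,-.2017,.043],11)"
```

```text
now [ 0.4805 -0.2023  0.0437] yaw 11.13 tilt [ 0.0028 -0.002 ] linear [ 0.0008 -0.0006  0.0007] turn 0.0023 F [0.16 0.03 0.31] M [-0.022  0.036  0.01 ] w 0.07 t 2.9167 q [-0.63  0.56  1.64  0.    0.93 -0.82]
```

Close on the housing.

Request:
step_arm --force 40 --steps '[{"grip": 0.02,"linear": [0,0,0],"turn": 0},{"grip": 0.02,"linear": [0,0,0],"turn": 0},{"grip": 0.02,"linear": [0,0,0],"turn": 0},{"grip": 0.02,"linear": [0,0,0],"turn": 0},{"grip": 0.02,"linear": [0,0,0],"turn": 0},{"grip": 0.02,"linear": [0,0,0],"turn": 0},{"grip": 0.02,"linear": [0,0,0],"turn": 0},{"grip": 0.02,"linear": [0,0,0],"turn": 0},{"grip": 0.02,"linear": [0,0,0],"turn": 0}]'

```text
time: 3.67
eef_pos: [0.4794, -0.2018, 0.0417]
ee_rot: [0.635, 0.772, -0.0, -0.0]
ft_force: [-0.8, -0.3, 1.0]
grip_width: 0.0274
```

```bash
python3 -c "
from h import *
plan([.4797,-.2017,.043],11)"
```

```text
now [ 0.4794 -0.2018  0.0417] yaw 11.12 tilt [-0.0001  0.0001] linear [ 0.      0.0003 -0.0013] turn 0.002 F [-0.76 -0.26  1.01] M [ 0.019  0.065 -0.024] w 0.0274 t 3.6667 q [-0.63  0.56  1.65 -0.    0.93 -0.82]
```

Request:
step_arm --steps '[{"grip": 0.02,"linear": [0,0,-0.03],"turn": 0},{"grip": 0.02,"linear": [0,0,-0.06],"turn": 0},{"grip": 0.02,"linear": [0,0,-0.1],"turn": 0},{"grip": 0.02,"linear": [0,0,-0.14],"turn": 0},{"grip": 0.02,"linear": [0.03,0.02,-0.18],"turn": 0.066},{"grip": 0.02,"linear": [0.06,0.04,-0.18],"turn": 0.066},{"grip": 0.02,"linear": [0.1,0.06,-0.18],"turn": 0.066},{"grip": 0.02,"linear": [0.1,0.06,-0.18],"turn": 0.066},{"grip": 0.02,"linear": [0.1,0.06,-0.18],"turn": 0.066},{"grip": 0.02,"linear": [0.1,0.06,-0.18],"turn": 0.066}]'

```text
time: 4.5
eef_pos: [0.5188, -0.0922, 0.2212]
ee_rot: [0.66, 0.751, -0.0, -0.0]
ft_force: [-0.1, -0.5, -2.0]
grip_width: 0.0277
```

Request:
step_arm --steps '[{"grip": 0.02,"linear": [0,0,0],"turn": 0},{"grip": 0.02,"linear": [0,0,0],"turn": 0}]'

```text
time: 4.67
eef_pos: [0.5187, -0.0934, 0.2213]
ee_rot: [0.661, 0.75, -0.0, -0.0]
ft_force: [-0.3, 0.4, -1.9]
grip_width: 0.0278
```

```bash
python3 -c "
from h import *
import pickle
plan([.52,-.09,.22],7.3)
c=imaging.capture('wrist');pickle.dump(c,open('c3.pkl','wb'));save('w3',c['frame'])
plan([.52,-.09,.22],7.3)"
```

```text
now [ 0.5187 -0.0934  0.2213] yaw 7.23 tilt [-0.0008  0.0001] linear [0.0032 0.0017 0.0013] turn -0.0012 F [-0.25  0.44 -1.87] M [-0.017  0.022  0.006] w 0.0278 t 4.6667 q [-0.4   0.35  1.39 -0.    1.4  -0.53]
now [ 0.5187 -0.0933  0.2214] yaw 7.23 tilt [-0.0007  0.0001] linear [0.0031 0.0017 0.0014] turn -0.0013 F [ 0.44 -0.42 -2.33] M [-0.046  0.01  -0.035] w 0.0276 t 4.7167 q [-0.4   0.35  1.39 -0.    1.4  -0.53]
```

View pics/w3.png

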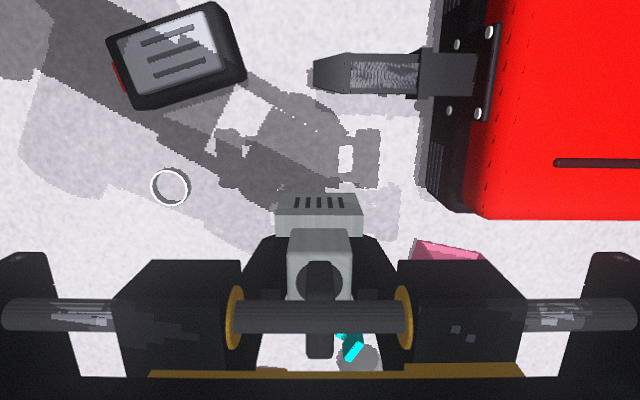

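The spout lies at (313..421, 47..96), its tip at u≈313 and the collar at u≈421. The clamp is held upright at (277..362, 193..300).

Run:
```python
from h import *
import pickle
c=pickle.load(open("c3.pkl","rb"))
def crop(x,y,w,h,s):
    im=cv2.resize(c["frame"][y:y+h,x:x+w,::-1],None,fx=s,fy=s,interpolation=cv2.INTER_CUBIC)
    for k in range(0,w,10):cv2.putText(im,str(x+k),(k*s,8),0,.3,(0,0,255),1);cv2.line(im,(k*s,10),(k*s,14),(0,0,255),1)
    for k in range(0,h,10):cv2.putText(im,str(y+k),(0,k*s+4),0,.3,(0,0,255),1);cv2.line(im,(14,k*s),(18,k*s),(0,0,255),1)
    return im
a=crop(305,38,130,66,6)[:,:780];b=crop(265,185,110,65,3)
# predicted spout outline
def dots(im,Q,x,y,s,col):
    for P in Q:
        u=proj(c,P);cv2.circle(im,tuple(int(v) for v in (u-[x,y])*s),4,col,1)
al=np.radians(7.3);X=np.array([np.cos(al),np.sin(al),0]);Y=np.array([-np.sin(al),np.cos(al),0]);Z=np.array([0,0,1.])
S=np.array([.5773,.0065,.1])
dots(a,[S+X*x+Y*y*j+Z*y for x,y in((0,.018),(-.05,.0145),(-.078,.009)) for j in(-1,1)],305,38,6,(0,255,0))
R=Ro.from_euler('z',7.23,degrees=True).as_matrix();X,Y=R[:,0],R[:,1]
H=np.array([.5187,-.0934,.2213+.019-.003])  # housing point
O=H-.019*Y-.0395*Z
dots(b,[O+X*x+Y*.039+Z*z for x in(-.022,.022) for z in(-.0195,.0195)]+[H+X*x+Y*.014+Z*z for x in(-.014,.014) for z in(-.02,.008)],265,185,3,(0,255,0))
M=np.full((600,790,3),255,np.uint8);M[:396,:780]=a;M[400:400+195,:330]=b
save("w3c",M[...,::-1]);
g=cv2.cvtColor(c["frame"],cv2.COLOR_RGB2GRAY)
for u in range(310,432,6):print(u,[int(x) for x in np.where(g[38:110,u]<140)[0][[0,-1]]+38],end=' ')
```

```text
310 [70, 109] 316 [60, 109] 322 [59, 109] 328 [57, 109] 334 [55, 93] 340 [54, 93] 346 [53, 93] 352 [53, 93] 358 [54, 93] 364 [54, 93] 370 [54, 93] 376 [54, 93] 382 [54, 96] 388 [54, 93] 394 [54, 93] 400 [54, 93] 406 [54, 98] 412 [52, 99] 418 [49, 109] 424 [46, 109] 430 [38, 109]
```

View pics/w3c.png

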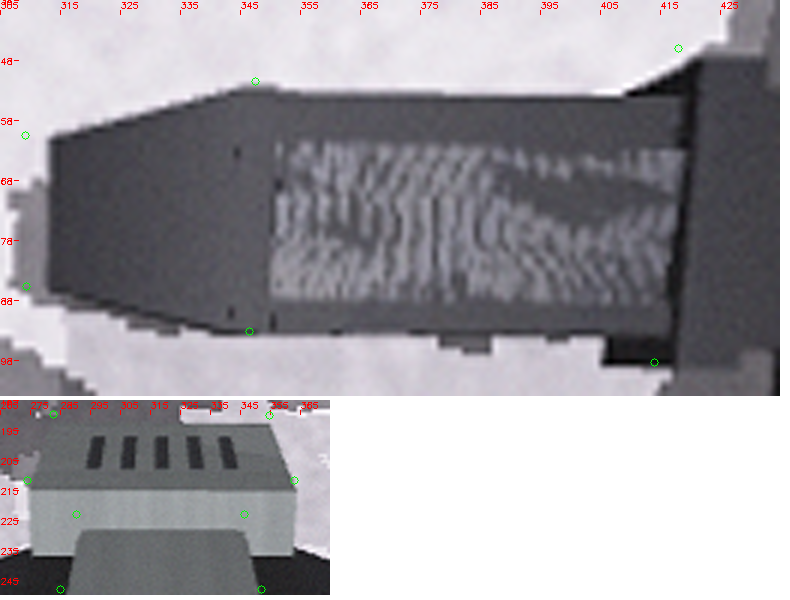

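```bash
cat > sp.py <<'E'
from h import *
import sys
S=np.array([.5797,.0063]);YAW=7.3;a=np.radians(YAW);X=np.array([np.cos(a),np.sin(a)]);Y=np.array([-X[1],X[0]])
# args: clamp x in spout frame (mm), dy (mm), clamp z (m)
def go(x,dy,z):
    o=robot.get_obs();q=o["eef_pos"][:2]-S;print("clamp now x %.1f y %.1f z %.1f mm"%(q@X*1e3,q@Y*1e3-20,(o["eef_pos"][2]-.0222)*1e3))
    plan([*(S+X*x*1e-3+Y*(.020+dy*1e-3)),z+.0222],YAW)
if __name__=="__main__":go(*map(float,sys.argv[1:4]))
E
python3 sp.py -110 0 .18
```

```text
clamp now x -73.1 y -111.1 z 199.2 mm
now [ 0.5187 -0.0933  0.2214] yaw 7.23 tilt [-0.0007  0.0001] linear [ 0.111  -0.037   0.0192] turn -0.0013 F [ 0.44 -0.42 -2.33] M [-0.046  0.01  -0.035] w 0.0276 t 4.7167 q [-0.4   0.35  1.39 -0.    1.4  -0.53]
```

Request:
step_arm --steps '[{"grip": 0.02,"linear": [0.035,-0.037,0],"turn": 0},{"grip": 0.02,"linear": [0.07,-0.037,0],"turn": 0},{"grip": 0.02,"linear": [0.1,-0.037,0.01],"turn": 0},{"grip": 0.02,"linear": [0.111,-0.037,0.03],"turn": 0},{"grip": 0.02,"linear": [0.111,-0.037,0.06],"turn": 0},{"grip": 0.02,"linear": [0.111,-0.037,0.085],"turn": 0},{"grip": 0.02,"linear": [0.111,-0.037,0.099],"turn": 0},{"grip": 0.02,"linear": [0.111,-0.037,0.099],"turn": 0},{"grip": 0.02,"linear": [0.111,-0.037,0.099],"turn": 0},{"grip": 0.02,"linear": [0.111,-0.037,0.099],"turn": 0}]'

```text
time: 5.55
eef_pos: [0.4688, 0.0127, 0.1237]
ee_rot: [0.661, 0.751, 0.0, 0.001]
ft_force: [0.5, 0.0, -2.1]
grip_width: 0.0278
```

```bash
python3 sp.py -80 0 .1
```

```text
clamp now x -109.1 y 0.4 z 101.5 mm
now [0.4688 0.0127 0.1237] yaw 7.29 tilt [ 0.0018 -0.0004] linear [-0.0004  0.0291  0.0015] turn -0.0002 F [ 0.51  0.   -2.13] M [-0.065  0.062 -0.022] w 0.0278 t 5.55 q [-0.23  0.37  1.7  -0.    1.07 -0.35]
```

Request:
step_arm --steps '[{"grip": 0.02,"linear": [0,0.008,0.001],"turn": 0},{"grip": 0.02,"linear": [0,0.015,0.001],"turn": 0},{"grip": 0.02,"linear": [0,0.022,0.001],"turn": 0},{"grip": 0.02,"linear": [0,0.025,0.001],"turn": 0},{"grip": 0.02,"linear": [0,0.025,0.001],"turn": 0}]'

```text
time: 5.97
eef_pos: [0.4939, 0.0165, 0.1218]
ee_rot: [0.66, 0.751, 0.0, 0.0]
ft_force: [0.4, -0.1, -2.4]
grip_width: 0.0276
```

```bash
python3 sp.py -75 0 .1
python3 - <<'E'
from h import *
c=imaging.capture('wrist')
im=cv2.resize(c["frame"][150:300,250:450],None,fx=4,fy=4,interpolation=cv2.INTER_CUBIC)
im=np.ascontiguousarray(im)
for k in range(0,200,10):cv2.putText(im,str(250+k),(k*4,8),0,.3,(255,0,0),1)
for k in range(0,150,10):cv2.putText(im,str(150+k),(0,k*4+4),0,.3,(255,0,0),1)
s=np.array(im);save('w4',s)
import pickle;pickle.dump(c,open('c4.pkl','wb'))
E
```

```text
clamp now x -83.8 y 1.0 z 99.6 mm
now [0.4939 0.0165 0.1218] yaw 7.35 tilt [ 0.0008 -0.0001] linear [-0.001   0.0088 -0.0004] turn 0.0009 F [ 0.4  -0.12 -2.44] M [0.001 0.108 0.024] w 0.0276 t 5.9667 q [-0.21  0.41  1.63  0.    1.1  -0.34]
```

View pics/w4.png

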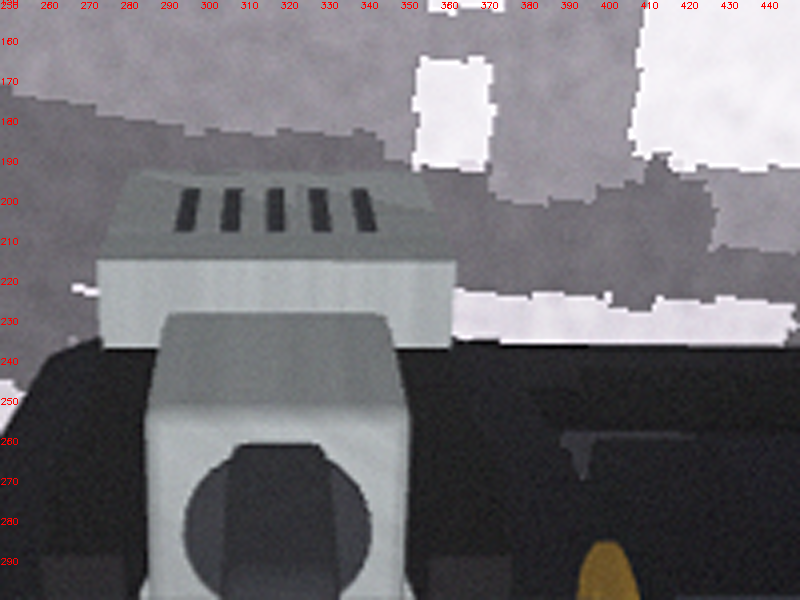

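The front finger hides the spout here. I'll feel the way forward by force.

Request:
step_arm --steps '[{"grip": 0.02,"linear": [-0.001,0.004,0],"turn": 0},{"grip": 0.02,"linear": [-0.001,0.007,0],"turn": 0},{"grip": 0.02,"linear": [-0.001,0.01,0],"turn": 0},{"grip": 0.02,"linear": [-0.001,0.01,0],"turn": 0}]'

```text
time: 6.35
eef_pos: [0.5036, 0.0167, 0.1217]
ee_rot: [0.66, 0.751, 0.0, 0.0]
ft_force: [-0.3, -0.6, -1.4]
grip_width: 0.0279
```

```bash
python3 sp.py -65 0 .1
```

```text
clamp now x -74.2 y 0.0 z 99.5 mm
now [0.5036 0.0167 0.1217] yaw 7.33 tilt [ 0.0004 -0.    ] linear [-0.      0.0092 -0.0005] turn 0.0006 F [-0.28 -0.61 -1.41] M [-0.03   0.068  0.024] w 0.0279 t 6.35 q [-0.2   0.42  1.61  0.    1.11 -0.33]
```

Request:
step_arm --steps '[{"grip": 0.02,"linear": [0,0.003,0],"turn": 0},{"grip": 0.02,"linear": [0,0.006,0],"turn": 0},{"grip": 0.02,"linear": [0,0.009,0],"turn": 0},{"grip": 0.02,"linear": [0,0.009,0],"turn": 0}]'

```text
time: 6.68
eef_pos: [0.5125, 0.0179, 0.1217]
ee_rot: [0.66, 0.751, 0.0, 0.0]
ft_force: [-0.7, 0.7, -1.6]
grip_width: 0.0278
```

```bash
python3 sp.py -55 0 .1
```

```text
clamp now x -65.2 y 0.0 z 99.5 mm
now [0.5125 0.0179 0.1217] yaw 7.33 tilt [ 0.0005 -0.    ] linear [-0.      0.0102 -0.0005] turn 0.0006 F [-0.72  0.66 -1.63] M [-0.072  0.029  0.058] w 0.0278 t 6.6833 q [-0.2   0.44  1.58  0.    1.12 -0.32]
```

Request:
step_arm --steps '[{"grip": 0.02,"linear": [0,0.004,0],"turn": 0},{"grip": 0.02,"linear": [0,0.008,0],"turn": 0},{"grip": 0.02,"linear": [0,0.012,0],"turn": 0},{"grip": 0.02,"linear": [0,0.015,0],"turn": 0},{"grip": 0.02,"linear": [0,0.015,0],"turn": 0}]'

```text
time: 7.1
eef_pos: [0.5275, 0.0198, 0.1216]
ee_rot: [0.66, 0.751, 0.0, 0.0]
ft_force: [-0.9, 0.5, -1.7]
grip_width: 0.0277
```

```bash
python3 sp.py -40 0 .1
```

```text
clamp now x -50.1 y 0.0 z 99.4 mm
now [0.5275 0.0198 0.1216] yaw 7.34 tilt [ 0.0004 -0.    ] linear [-0.0001  0.0101 -0.0006] turn 0.0007 F [-0.88  0.5  -1.72] M [-0.009  0.078  0.02 ] w 0.0277 t 7.1 q [-0.19  0.46  1.54  0.    1.14 -0.32]
```

Request:
step_arm --steps '[{"grip": 0.02,"linear": [0,0.005,0],"turn": 0},{"grip": 0.02,"linear": [0,0.01,0],"turn": 0},{"grip": 0.02,"linear": [0,0.015,0],"turn": 0},{"grip": 0.02,"linear": [0,0.02,0],"turn": 0},{"grip": 0.02,"linear": [0,0.022,0],"turn": 0},{"grip": 0.02,"linear": [0,0.022,0],"turn": 0}]'

```text
time: 7.6
eef_pos: [0.5491, 0.0226, 0.1215]
ee_rot: [0.66, 0.751, 0.0, 0.0]
ft_force: [-0.5, 0.1, -2.2]
grip_width: 0.0275
```

```bash
python3 sp.py -22 0 .1
```

```text
clamp now x -28.3 y 0.1 z 99.3 mm
now [0.5491 0.0226 0.1215] yaw 7.34 tilt [ 0.0001 -0.    ] linear [-0.0001  0.0063 -0.0007] turn 0.0008 F [-0.53  0.07 -2.19] M [0.002 0.09  0.037] w 0.0275 t 7.6 q [-0.17  0.49  1.48 -0.    1.17 -0.3 ]
```

Request:
step_arm --force 20 --steps '[{"grip": 0.02,"linear": [0,0.001,0],"turn": 0},{"grip": 0.02,"linear": [0,0.002,0],"turn": 0},{"grip": 0.02,"linear": [0,0.003,0],"turn": 0},{"grip": 0.02,"linear": [0,0.0035,0],"turn": 0},{"grip": 0.02,"linear": [0,0.0035,0],"turn": 0}]'

```text
time: 8.02
eef_pos: [0.5522, 0.023, 0.1217]
ee_rot: [0.66, 0.751, 0.0, 0.0]
ft_force: [0.1, -0.0, -1.8]
grip_width: 0.0279
```

Request:
step_arm --steps '[{"grip": 0.02,"linear": [0,0.0005,0],"turn": 0},{"grip": 0.02,"linear": [0,0.001,0],"turn": 0},{"grip": 0.02,"linear": [0,0.001,0],"turn": 0}]'

```text
time: 8.27
eef_pos: [0.5532, 0.0232, 0.1217]
ee_rot: [0.66, 0.751, 0.0, 0.0]
ft_force: [-0.2, -0.3, -2.6]
grip_width: 0.0275
```

Request:
step_arm --steps '[{"grip": 0.02,"linear": [0,0.0005,0],"turn": 0},{"grip": 0.02,"linear": [0,0.001,0],"turn": 0},{"grip": 0.02,"linear": [0,0.001,0],"turn": 0}]'

```text
time: 8.52
eef_pos: [0.5542, 0.0233, 0.1217]
ee_rot: [0.66, 0.751, 0.0, 0.0]
ft_force: [0.5, 0.6, -1.0]
grip_width: 0.028
```

Request:
step_arm --steps '[{"grip": 0.02,"linear": [0,0.0005,0],"turn": 0},{"grip": 0.02,"linear": [0,0.0005,0],"turn": 0}]'

```text
time: 8.68
eef_pos: [0.5547, 0.0234, 0.1217]
ee_rot: [0.66, 0.751, 0.0, 0.0]
ft_force: [0.7, 1.1, -2.4]
grip_width: 0.0275
```

Request:
step_arm --steps '[{"grip": 0.02,"linear": [0,0.0005,0],"turn": 0},{"grip": 0.02,"linear": [0,0.0005,0],"turn": 0}]'

```text
time: 8.85
eef_pos: [0.5552, 0.0234, 0.1217]
ee_rot: [0.66, 0.751, 0.0, 0.0]
ft_force: [-0.6, 0.2, -2.5]
grip_width: 0.0277
```

Request:
step_arm --steps '[{"grip": 0.02,"linear": [0,0.0005,0],"turn": 0},{"grip": 0.02,"linear": [0,0.0005,0],"turn": 0}]'

```text
time: 9.02
eef_pos: [0.5556, 0.0235, 0.1217]
ee_rot: [0.66, 0.751, -0.0, -0.0]
ft_force: [-0.0, -0.0, -2.6]
grip_width: 0.0278
```

Request:
step_arm --steps '[{"grip": 0.02,"linear": [0,0.0005,0],"turn": 0},{"grip": 0.02,"linear": [0,0.0005,0],"turn": 0}]'

```text
time: 9.18
eef_pos: [0.5557, 0.0236, 0.1216]
ee_rot: [0.66, 0.751, -0.0, -0.0]
ft_force: [-3.3, -0.6, -0.9]
grip_width: 0.0279
```

Request:
step_arm --steps '[{"grip": 0.02,"linear": [0,0.0005,0],"turn": 0},{"grip": 0.02,"linear": [0,0.0005,0],"turn": 0}]'

```text
time: 9.35
eef_pos: [0.5558, 0.0236, 0.1215]
ee_rot: [0.66, 0.751, -0.001, -0.001]
ft_force: [-5.0, -0.6, 0.5]
grip_width: 0.0279
```

Contact with the collar at about 5 N. Now lower the clamp until its ceiling rests on the neck.

Request:
step_arm --steps '[{"grip": 0.02,"linear": [0,0,0.0005],"turn": 0},{"grip": 0.02,"linear": [0,0,0.001],"turn": 0},{"grip": 0.02,"linear": [0,0,0.0015],"turn": 0},{"grip": 0.02,"linear": [0,0,0.0015],"turn": 0}]'

```text
time: 9.68
eef_pos: [0.5558, 0.0236, 0.12]
ee_rot: [0.66, 0.751, -0.001, -0.001]
ft_force: [-4.9, -1.3, 0.1]
grip_width: 0.0278
```

Request:
step_arm --steps '[{"grip": 0.02,"linear": [0,0,0.0005],"turn": 0},{"grip": 0.02,"linear": [0,0,0.0005],"turn": 0}]'

```text
time: 9.85
eef_pos: [0.5558, 0.0236, 0.1197]
ee_rot: [0.66, 0.751, -0.001, -0.001]
ft_force: [-6.2, 0.6, 1.4]
grip_width: 0.0275
```

Request:
step_arm --steps '[{"grip": 0.02,"linear": [0,0,0.0005],"turn": 0},{"grip": 0.02,"linear": [0,0,0.0005],"turn": 0}]'

```text
time: 10.02
eef_pos: [0.5558, 0.0236, 0.1196]
ee_rot: [0.66, 0.751, -0.001, -0.001]
ft_force: [-8.3, -0.3, 4.1]
grip_width: 0.0281
```

Request:
step_arm --steps '[{"grip": 0.045,"linear": [0,0,0],"turn": 0},{"grip": 0.045,"linear": [0,0,0],"turn": 0},{"grip": 0.045,"linear": [0,0,0],"turn": 0},{"grip": 0.045,"linear": [0,0,-0.002],"turn": 0},{"grip": 0.045,"linear": [0,0,-0.002],"turn": 0},{"grip": 0.045,"linear": [0,0,-0.002],"turn": 0}]'

```text
time: 10.52
eef_pos: [0.5568, 0.0236, 0.1213]
ee_rot: [0.66, 0.751, 0.0, 0.0]
ft_force: [-0.3, -0.4, 0.0]
grip_width: 0.0452
```

```bash
python3 sp.py -22 -0 .13
python3 - <<'E'
from h import *
A=imaging.capture('scene');c=imaging.capture('wrist')
a=cv2.resize(A["frame"][150:230,300:380],None,fx=5,fy=5,interpolation=cv2.INTER_CUBIC)
b=cv2.resize(c["frame"][185:300,255:455],None,fx=3,fy=3,interpolation=cv2.INTER_CUBIC)
M=np.zeros((600,800,3),np.uint8);M[:400,:400]=a;M[:200,400:]=0
b=cv2.resize(b,(395,227));M[:227,402:797]=b
save('s5',M)
E
```

```text
clamp now x -20.5 y 0.0 z 99.1 mm
now [0.5568 0.0236 0.1213] yaw 7.33 tilt [ 0.0006 -0.0001] linear [-0.0001 -0.0014 -0.0309] turn 0.0006 F [-0.32 -0.36  0.01] M [-0.083  0.066 -0.005] w 0.0452 t 10.5167 q [-0.17  0.5   1.46  0.    1.18 -0.3 ]
```

View pics/s5.png

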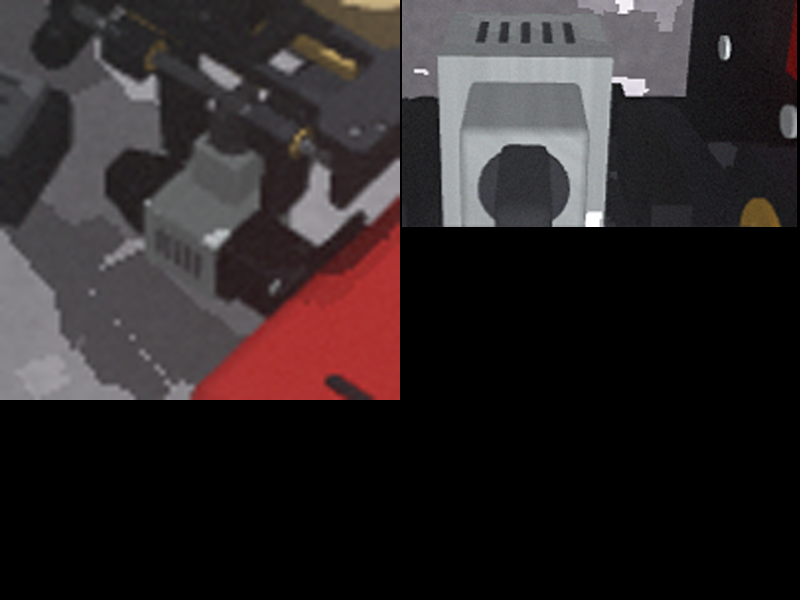

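The clamp hangs square on the neck, hard by the collar, with the fingers clear. Now up to the key.

Request:
step_arm --force 25 --steps '[{"grip": 0.045,"linear": [-0.001,-0.001,-0.015],"turn": 0},{"grip": 0.045,"linear": [-0.001,-0.001,-0.031],"turn": 0},{"grip": 0.045,"linear": [-0.001,-0.001,-0.031],"turn": 0},{"grip": 0.045,"linear": [-0.001,-0.001,-0.031],"turn": 0},{"grip": 0.002,"linear": [-0.001,-0.001,-0.031],"turn": 0},{"grip": 0.002,"linear": [-0.001,-0.001,-0.031],"turn": 0},{"grip": 0.002,"linear": [-0.001,-0.001,-0.031],"turn": 0},{"grip": 0.002,"linear": [-0.001,-0.001,-0.031],"turn": 0},{"grip": 0.002,"linear": [-0.001,-0.001,-0.031],"turn": 0},{"grip": 0.002,"linear": [-0.001,-0.001,-0.031],"turn": 0}]'

```text
time: 11.45
eef_pos: [0.5556, 0.0225, 0.1519]
ee_rot: [0.66, 0.751, -0.0, -0.0]
ft_force: [-0.5, -0.7, -2.3]
grip_width: 0.0099
```

```bash
python3 sp.py -22 -1 .13
```

```text
clamp now x -21.9 y -0.9 z 129.7 mm
now [0.5556 0.0225 0.1519] yaw 7.33 tilt [-0.0006  0.    ] linear [-0.0001 -0.0001 -0.0003] turn 0.0005 F [-0.54 -0.67 -2.32] M [-0.144  0.145 -0.069] w 0.0099 t 11.45 q [-0.17  0.47  1.42 -0.    1.25 -0.3 ]
```

Request:
step_arm --steps '[{"grip": 0.002,"linear": [0,0.0005,0.0005],"turn": 0},{"grip": 0.002,"linear": [0,0.001,0.0005],"turn": 0},{"grip": 0.002,"linear": [0,0.001,0.0005],"turn": 0.05},{"grip": 0.002,"linear": [0,0.001,0.0005],"turn": 0.15},{"grip": 0.002,"linear": [0,0.001,0.0005],"turn": 0.25},{"grip": 0.002,"linear": [0,0.001,0.0005],"turn": 0.3},{"grip": 0.002,"linear": [0,0.001,0.0005],"turn": 0.3}]'

```text
time: 12.03
eef_pos: [0.5561, 0.0232, 0.1519]
ee_rot: [0.766, 0.643, -0.0, -0.001]
ft_force: [-4.4, 2.5, 5.1]
grip_width: 0.0099
```

```bash
cat > mz.py <<'E'
from h import *
L=[]
for i in range(6):
    o=robot.get_obs();L.append([*o["ft_force"],*o["moment"],o["effort"][5]]);imaging.capture("wrist")
print("F,M,eff6",np.mean(L,0).round(3),"sd",np.std(L,0).round(3))
R=Ro.from_quat(o["ee_rot"]).as_matrix();print("turned",round(7.33-np.degrees(np.arctan2(R[1,1],R[0,1])),1),o["eef_pos"].round(4),"t",o["time"],"q6",o["joint_positions"][5].round(2),"w",round(o["grip_width"],4))
E
python3 mz.py
```

```text
F,M,eff6 [-4.595  2.697  5.619  0.365  0.923  0.006  0.232] sd [0.492 0.391 0.607 0.038 0.031 0.022 0.323]
turned 17.1 [0.556  0.0231 0.1519] t 12.2833 q6 -0.0 w 0.0095
```

Request:
step_arm --steps '[{"grip": 0.002,"linear": [0.0005,0,-0.0004],"turn": 0.1},{"grip": 0.002,"linear": [0.0005,0,-0.0004],"turn": 0.2},{"grip": 0.002,"linear": [0.0005,0,-0.0004],"turn": 0.3},{"grip": 0.002,"linear": [0.0005,0,-0.0004],"turn": 0.4},{"grip": 0.002,"linear": [0.0005,0,-0.0004],"turn": 0.5},{"grip": 0.002,"linear": [0.0005,0,-0.0004],"turn": 0.6},{"grip": 0.002,"linear": [0.0005,0,-0.0004],"turn": 0.7},{"grip": 0.002,"linear": [0.0005,0,-0.0004],"turn": 0.8},{"grip": 0.002,"linear": [0.0005,0,-0.0004],"turn": 0.8}]'

```text
time: 13.08
eef_pos: [0.5558, 0.0236, 0.152]
ee_rot: [0.956, 0.293, -0.001, -0.001]
ft_force: [-5.2, 2.1, 2.7]
grip_width: 0.0097
```

```bash
python3 mz.py
```

```text
F,M,eff6 [-5.437  1.906  3.561  0.25   1.158 -0.022  0.317] sd [0.403 0.247 0.606 0.046 0.023 0.036 0.476]
turned 62.9 [0.5558 0.0235 0.152 ] t 13.3333 q6 0.8 w 0.0096
```

Request:
step_arm --steps '[{"grip": 0.002,"linear": [0,0,0],"turn": 0.05},{"grip": 0.002,"linear": [0,0,0],"turn": 0.1}]'

```text
time: 13.55
eef_pos: [0.5558, 0.0237, 0.152]
ee_rot: [0.969, 0.247, -0.001, -0.001]
ft_force: [-5.3, 2.5, 3.8]
grip_width: 0.0096
```

```bash
cat > m1.py <<'E'
from h import *
o=robot.get_obs();R=Ro.from_quat(o["ee_rot"]).as_matrix()
a=(np.radians(7.33)-np.arctan2(R[1,1],R[0,1]))%(2*np.pi)
s="a %.3f F %s M %s eff %.3f y %.4f dq6 %.3f t %.2f"%(a,o["ft_force"].round(2),o["moment"].round(3),o["effort"][5],o["eef_pos"][1],o["dq"][5],o["time"]);print(s)
E
python3 m1.py
```

```text
a 1.200 F [-5.29  2.54  3.81] M [0.442 1.117 0.129] eff -0.772 y 0.0237 dq6 0.602 t 13.55
```

Request:
step_arm --steps '[{"grip": 0.002,"linear": [0,0,0],"turn": 0.05},{"grip": 0.002,"linear": [0,0,0],"turn": 0.1}]'

```text
time: 13.72
eef_pos: [0.5558, 0.0237, 0.152]
ee_rot: [0.98, 0.198, -0.001, -0.001]
ft_force: [-4.6, 4.0, 3.8]
grip_width: 0.0093
```

```bash
python3 m1.py
```

```text
a 1.300 F [-4.63  4.04  3.78] M [0.505 1.143 0.098] eff -0.667 y 0.0237 dq6 0.596 t 13.72
```

Request:
step_arm --steps '[{"grip": 0.002,"linear": [0.0002,-0.0005,0],"turn": 0.05},{"grip": 0.002,"linear": [0.0002,-0.0005,0],"turn": 0.1}]'

```text
time: 13.88
eef_pos: [0.5558, 0.0239, 0.1519]
ee_rot: [0.989, 0.149, -0.001, -0.0]
ft_force: [-6.2, 0.6, 4.4]
grip_width: 0.0097
```

```bash
python3 m1.py
```

```text
a 1.400 F [-6.24  0.58  4.36] M [0.162 1.149 0.139] eff -0.657 y 0.0239 dq6 0.591 t 13.88
```

Request:
step_arm --steps '[{"grip": 0.002,"linear": [0,0,0],"turn": 0.05},{"grip": 0.002,"linear": [0,0,0],"turn": 0.1}]'

```text
time: 14.05
eef_pos: [0.5558, 0.0239, 0.152]
ee_rot: [0.995, 0.099, -0.001, -0.0]
ft_force: [-6.3, 1.4, 3.9]
grip_width: 0.0097
```

```bash
python3 m1.py
```

```text
a 1.500 F [-6.29  1.38  3.88] M [0.234 1.183 0.149] eff -0.668 y 0.0239 dq6 0.595 t 14.05
```

Request:
step_arm --steps '[{"grip": 0.002,"linear": [0,-0.0003,0],"turn": 0.05},{"grip": 0.002,"linear": [0,-0.0003,0],"turn": 0.1}]'

```text
time: 14.22
eef_pos: [0.5557, 0.0241, 0.1519]
ee_rot: [0.999, 0.049, -0.001, -0.0]
ft_force: [-4.9, 0.8, 3.4]
grip_width: 0.0096
```

```bash
python3 m1.py
```

```text
a 1.600 F [-4.93  0.8   3.36] M [0.12  1.054 0.134] eff -0.652 y 0.0241 dq6 0.596 t 14.22
```

Request:
step_arm --steps '[{"grip": 0.002,"linear": [0,0,0],"turn": 0.05},{"grip": 0.002,"linear": [0,0,0],"turn": 0.1}]'

```text
time: 14.38
eef_pos: [0.5558, 0.0242, 0.1519]
ee_rot: [1.0, -0.001, -0.001, -0.0]
ft_force: [-5.7, 0.7, 3.8]
grip_width: 0.0096
```

```bash
python3 m1.py
```

```text
a 1.700 F [-5.68  0.74  3.83] M [0.143 1.135 0.17 ] eff -0.640 y 0.0242 dq6 0.595 t 14.38
```

Request:
step_arm --steps '[{"grip": 0.002,"linear": [0,0,0],"turn": 0.04},{"grip": 0.002,"linear": [0,0,0],"turn": 0.08}]'

```text
time: 14.55
eef_pos: [0.5557, 0.0242, 0.152]
ee_rot: [0.999, -0.041, -0.001, -0.0]
ft_force: [-5.4, 1.7, 3.7]
grip_width: 0.0099
```

```bash
python3 m1.py
```

```text
a 1.780 F [-5.35  1.66  3.71] M [0.187 1.061 0.156] eff -0.447 y 0.0242 dq6 0.474 t 14.55
```

Request:
step_arm --steps '[{"grip": 0.002,"linear": [0,0,0],"turn": 0.04},{"grip": 0.002,"linear": [0,0,0],"turn": 0.08}]'

```text
time: 14.72
eef_pos: [0.5558, 0.0242, 0.152]
ee_rot: [0.997, -0.08, -0.001, -0.0]
ft_force: [-5.6, 2.1, 3.4]
grip_width: 0.0097
```

```bash
python3 m1.py
```

```text
a 1.860 F [-5.56  2.12  3.41] M [0.285 1.117 0.155] eff -0.456 y 0.0242 dq6 0.477 t 14.72
```

Request:
step_arm --steps '[{"grip": 0.002,"linear": [-0.0001,-0.0005,0],"turn": 0},{"grip": 0.002,"linear": [-0.0002,-0.001,0],"turn": 0},{"grip": 0.002,"linear": [-0.0002,-0.001,0],"turn": 0}]'

```text
time: 14.97
eef_pos: [0.5557, 0.0246, 0.1519]
ee_rot: [0.997, -0.08, -0.001, 0.001]
ft_force: [-5.1, -2.4, 2.6]
grip_width: 0.01
```

```bash
python3 mz.py
```

```text
F,M,eff6 [-5.64  -2.167  2.916 -0.393  1.153  0.073  0.084] sd [0.551 0.563 0.396 0.022 0.028 0.033 0.005]
turned 106.5 [0.5557 0.0245 0.1519] t 15.2167 q6 1.56 w 0.0098
```

Request:
step_arm --steps '[{"grip": 0.002,"linear": [-0.0001,-0.0005,0],"turn": 0},{"grip": 0.002,"linear": [-0.0002,-0.001,0],"turn": 0},{"grip": 0.002,"linear": [-0.0002,-0.001,0],"turn": 0}]'

```text
time: 15.52
eef_pos: [0.5557, 0.0249, 0.1519]
ee_rot: [0.997, -0.08, -0.001, 0.001]
ft_force: [-6.2, -6.5, 2.5]
grip_width: 0.0099
```

```bash
python3 mz.py
```

```text
F,M,eff6 [-6.142 -5.884  2.755 -1.043  1.192  0.071  0.092] sd [0.742 0.431 0.57  0.034 0.019 0.014 0.003]
turned 106.5 [0.5557 0.0248 0.1519] t 15.7667 q6 1.56 w 0.0098
```

Request:
step_arm --steps '[{"grip": 0.03,"linear": [0.0,0.001,-0.0003],"turn": 0},{"grip": 0.03,"linear": [-0.001,0.001,-0.0003],"turn": 0},{"grip": 0.03,"linear": [-0.001,0.001,-0.0003],"turn": 0},{"grip": 0.03,"linear": [-0.001,0.001,-0.0003],"turn": 0}]'

```text
time: 16.15
eef_pos: [0.5556, 0.0253, 0.1524]
ee_rot: [0.997, -0.08, 0.0, -0.0]
ft_force: [-0.2, -0.3, -0.2]
grip_width: 0.03
```

```bash
python3 mz.py
```

```text
F,M,eff6 [-0.36   0.312  0.336  0.017  0.144  0.014 -0.005] sd [0.419 0.714 0.467 0.029 0.029 0.008 0.002]
turned 106.6 [0.5555 0.0252 0.1523] t 16.4 q6 1.56 w 0.0301
```

Request:
step_arm --steps '[{"grip": 0.002,"linear": [0,0,0],"turn": 0},{"grip": 0.002,"linear": [0,0,0],"turn": 0},{"grip": 0.002,"linear": [0,0,0],"turn": 0},{"grip": 0.002,"linear": [0,0,0],"turn": 0},{"grip": 0.002,"linear": [0,0,0],"turn": 0}]'

```text
time: 16.87
eef_pos: [0.5556, 0.0251, 0.1524]
ee_rot: [0.997, -0.08, 0.0, 0.0]
ft_force: [0.1, -0.2, -0.1]
grip_width: 0.01
```

```bash
python3 mz.py
```

```text
F,M,eff6 [ 0.835 -0.651 -0.496 -0.093 -0.02   0.126  0.133] sd [0.519 0.438 0.996 0.022 0.033 0.031 0.001]
turned 106.6 [0.5556 0.0251 0.1524] t 17.1167 q6 1.56 w 0.0098
```

Request:
step_arm --steps '[{"grip": 0.002,"linear": [0.0005,0,0],"turn": 0.02},{"grip": 0.002,"linear": [0.0005,0,0],"turn": 0.04},{"grip": 0.002,"linear": [0.0005,0,0],"turn": 0.06}]'

```text
time: 17.42
eef_pos: [0.5559, 0.025, 0.1523]
ee_rot: [0.994, -0.111, -0.0, 0.0]
ft_force: [0.1, -1.5, -1.1]
grip_width: 0.01
```

```bash
python3 m1.py
```

```text
a 1.922 F [ 0.15 -1.49 -1.09] M [-0.254  0.144  0.157] eff -0.175 y 0.0250 dq6 0.238 t 17.42
```

Request:
step_arm --steps '[{"grip": 0.002,"linear": [0,0,0],"turn": 0.02}]'

```text
time: 17.5
eef_pos: [0.5559, 0.025, 0.1523]
ee_rot: [0.993, -0.121, -0.0, 0.0]
ft_force: [-0.6, -0.9, -0.5]
grip_width: 0.0102
```

```bash
python3 m1.py
```

```text
a 1.942 F [-0.6  -0.95 -0.53] M [-0.238  0.175  0.173] eff -0.161 y 0.0250 dq6 0.238 t 17.50
```

Request:
step_arm --steps '[{"grip": 0.002,"linear": [0,0,0],"turn": 0.02}]'

```text
time: 17.58
eef_pos: [0.5559, 0.025, 0.1524]
ee_rot: [0.991, -0.131, -0.0, 0.0]
ft_force: [-0.6, -1.5, 0.1]
grip_width: 0.0099
```

```bash
python3 m1.py
```

```text
a 1.962 F [-0.61 -1.54  0.14] M [-0.257  0.164  0.164] eff -0.157 y 0.0250 dq6 0.239 t 17.58
```

Request:
step_arm --steps '[{"grip": 0.002,"linear": [0,0,0],"turn": 0.02}]'

```text
time: 17.67
eef_pos: [0.5559, 0.025, 0.1524]
ee_rot: [0.99, -0.141, -0.0, 0.0]
ft_force: [-0.7, -1.5, -0.3]
grip_width: 0.0096
```

```bash
python3 m1.py
```

```text
a 1.982 F [-0.75 -1.54 -0.31] M [-0.225  0.236  0.208] eff -0.154 y 0.0250 dq6 0.238 t 17.67
```

Request:
step_arm --steps '[{"grip": 0.002,"linear": [0,0,0],"turn": 0.02}]'

```text
time: 17.75
eef_pos: [0.5559, 0.025, 0.1524]
ee_rot: [0.989, -0.151, -0.0, 0.0]
ft_force: [-0.8, -0.7, -0.1]
grip_width: 0.01
```

```bash
python3 m1.py
```

```text
a 2.002 F [-0.75 -0.74 -0.12] M [-0.293  0.254  0.17 ] eff -0.151 y 0.0250 dq6 0.237 t 17.75
```

Request:
step_arm --steps '[{"grip": 0.002,"linear": [0,0,0],"turn": 0.02},{"grip": 0.002,"linear": [0,0,0],"turn": 0.04}]'

```text
time: 17.92
eef_pos: [0.5559, 0.025, 0.1523]
ee_rot: [0.985, -0.171, -0.0, 0.0]
ft_force: [0.5, -2.7, 0.2]
grip_width: 0.01
```

```bash
python3 m1.py
```

```text
a 2.042 F [ 0.52 -2.65  0.22] M [-0.349  0.336  0.092] eff -0.146 y 0.0250 dq6 0.238 t 17.92
```

Request:
step_arm --steps '[{"grip": 0.002,"linear": [0,0,0],"turn": 0.02}]'

```text
time: 18.0
eef_pos: [0.5559, 0.025, 0.1523]
ee_rot: [0.984, -0.181, -0.0, 0.0]
ft_force: [0.2, -3.1, 0.1]
grip_width: 0.0098
```

```bash
python3 m1.py
```

```text
a 2.062 F [ 0.22 -3.08  0.09] M [-0.387  0.25   0.194] eff -0.143 y 0.0250 dq6 0.239 t 18.00
```

Request:
step_arm --steps '[{"grip": 0.002,"linear": [0,0,0],"turn": 0.02}]'

```text
time: 18.08
eef_pos: [0.5559, 0.025, 0.1523]
ee_rot: [0.982, -0.19, -0.0, 0.0]
ft_force: [-1.5, -2.8, 0.5]
grip_width: 0.0102
```

```bash
python3 m1.py
```

```text
a 2.082 F [-1.54 -2.75  0.55] M [-0.462  0.361  0.212] eff -0.141 y 0.0250 dq6 0.238 t 18.08
```

Request:
step_arm --steps '[{"grip": 0.002,"linear": [0,0,0],"turn": 0.02}]'

```text
time: 18.17
eef_pos: [0.5559, 0.025, 0.1524]
ee_rot: [0.98, -0.2, -0.0, 0.0]
ft_force: [-1.7, -2.3, 0.2]
grip_width: 0.0101
```

```bash
python3 m1.py; sleep 0; python3 mz.py
```

```text
a 2.102 F [-1.75 -2.34  0.21] M [-0.432  0.378  0.211] eff -0.138 y 0.0250 dq6 0.237 t 18.17
F,M,eff6 [-1.136 -2.556 -0.11  -0.457  0.407  0.174  0.157] sd [0.402 0.26  0.339 0.032 0.032 0.019 0.17 ]
turned 120.3 [0.5559 0.025  0.1523] t 18.4167 q6 1.8 w 0.0098
```

Joint‑6 effort has low noise. The mean of forward and reverse readings at one angle cancels friction and damping, leaving the spring torque.

Request:
step_arm --steps '[{"grip": 0.002,"linear": [0,0,0],"turn": -0.02},{"grip": 0.002,"linear": [0,0,0],"turn": -0.04},{"grip": 0.002,"linear": [0,0,0],"turn": -0.06},{"grip": 0.002,"linear": [0,0,0],"turn": -0.08}]'

```text
time: 18.8
eef_pos: [0.5557, 0.0252, 0.1524]
ee_rot: [0.987, -0.159, -0.0, -0.0]
ft_force: [-4.4, -1.4, 2.7]
grip_width: 0.0097
```

```bash
python3 m1.py
```

```text
a 2.018 F [-4.4  -1.44  2.66] M [-0.381  0.869 -0.104] eff 0.236 y 0.0252 dq6 -0.239 t 18.80
```

Request:
step_arm --steps '[{"grip": 0.002,"linear": [0,0,0],"turn": -0.02}]'

```text
time: 18.88
eef_pos: [0.5557, 0.0252, 0.1524]
ee_rot: [0.989, -0.149, -0.0, -0.0]
ft_force: [-4.9, -2.5, 2.5]
grip_width: 0.0096
```

```bash
python3 m1.py
```

```text
a 1.998 F [-4.93 -2.46  2.52] M [-0.338  0.931 -0.089] eff 0.233 y 0.0252 dq6 -0.238 t 18.88
```

Request:
step_arm --steps '[{"grip": 0.002,"linear": [0,0,0],"turn": -0.02},{"grip": 0.002,"linear": [0,0,0],"turn": -0.04}]'

```text
time: 19.05
eef_pos: [0.5558, 0.0252, 0.1524]
ee_rot: [0.992, -0.129, -0.0, -0.0]
ft_force: [-4.1, -1.1, 2.1]
grip_width: 0.0098
```

```bash
python3 m1.py
```

```text
a 1.958 F [-4.06 -1.13  2.1 ] M [-0.339  1.014 -0.094] eff 0.227 y 0.0252 dq6 -0.238 t 19.05
```

Request:
step_arm --steps '[{"grip": 0.002,"linear": [0,0,0],"turn": 0.04},{"grip": 0.002,"linear": [0,0,0],"turn": 0.08},{"grip": 0.002,"linear": [0,0,0],"turn": 0.12},{"grip": 0.002,"linear": [0,0,0],"turn": 0.16},{"grip": 0.002,"linear": [0,0,0],"turn": 0.19},{"grip": 0.002,"linear": [0,0,0],"turn": 0.21},{"grip": 0.002,"linear": [0,0,0],"turn": 0.23},{"grip": 0.002,"linear": [0,0,0],"turn": 0.25},{"grip": 0.002,"linear": [0,0,0],"turn": 0.27}]'

```text
time: 19.8
eef_pos: [0.5558, 0.0251, 0.1524]
ee_rot: [0.965, -0.262, -0.0, 0.0]
ft_force: [-4.2, -1.8, 2.7]
grip_width: 0.0102
```

```bash
python3 m1.py;python3 mz.py
```

```text
a 2.230 F [-4.18 -1.77  2.7 ] M [-0.369  1.026  0.173] eff -0.127 y 0.0251 dq6 0.239 t 19.80
F,M,eff6 [-4.395 -1.99   2.365 -0.384  0.995  0.158  0.159] sd [0.33  0.392 0.38  0.025 0.027 0.021 0.152]
turned 127.7 [0.5559 0.0251 0.1524] t 20.05 q6 1.93 w 0.0099
```

About 11 N on the roller. Let go and retreat straight up.

Request:
step_arm --steps '[{"grip": 0.04,"linear": [0,0,0],"turn": 0},{"grip": 0.04,"linear": [0,0,0],"turn": 0},{"grip": 0.04,"linear": [0,0,0],"turn": 0},{"grip": 0.04,"linear": [0,0,0],"turn": 0},{"grip": 0.04,"linear": [0,0,-0.02],"turn": 0},{"grip": 0.04,"linear": [0,0,-0.06],"turn": 0},{"grip": 0.04,"linear": [0,0,-0.1],"turn": 0},{"grip": 0.04,"linear": [0,0,-0.13],"turn": 0},{"grip": 0.04,"linear": [0,0,-0.13],"turn": 0},{"grip": 0.04,"linear": [0,0,-0.13],"turn": 0}]'

```text
time: 20.93
eef_pos: [0.5565, 0.0251, 0.2837]
ee_rot: [0.965, -0.262, 0.002, -0.0]
ft_force: [0.2, -0.1, -0.2]
grip_width: 0.04
```

Request:
step_arm --steps '[{"grip": 0.04,"linear": [-0.04,0.03,0],"turn": 0},{"grip": 0.04,"linear": [-0.08,0.06,0],"turn": 0},{"grip": 0.04,"linear": [-0.1,0.08,0],"turn": 0},{"grip": 0.04,"linear": [-0.1,0.08,0],"turn": 0},{"grip": 0.04,"linear": [-0.1,0.08,0],"turn": 0},{"grip": 0.04,"linear": [-0.1,0.08,0],"turn": 0}]'

```text
time: 21.43
eef_pos: [0.4296, 0.0067, 0.2819]
ee_rot: [0.965, -0.263, -0.0, -0.0]
ft_force: [0.5, 0.1, -0.3]
grip_width: 0.0397
```

```bash
python3 m1.py
python3 - <<'E'
from h import *
A=imaging.capture('scene');c=imaging.capture('wrist')
a=cv2.resize(A["frame"][150:230,300:400],None,fx=4,fy=4,interpolation=cv2.INTER_CUBIC)
M=np.zeros((600,800,3),np.uint8);M[:320,:400]=a
t=imaging.capture('top');M[:280,400:800]=cv2.resize(t["frame"][135:205,280:380],None,fx=4,fy=4,interpolation=cv2.INTER_CUBIC)
M[325:325+250,:400]=cv2.resize(c["frame"],(400,250))
M[300:575,400:800]=cv2.resize(A["frame"][100:320,180:500],(400,275))
save('f6',M)
E
```

```text
a 2.230 F [ 0.5   0.07 -0.3 ] M [ 0.024  0.087 -0.033] eff -0.024 y 0.0067 dq6 0.000 t 21.43
```

View pics/f6.png

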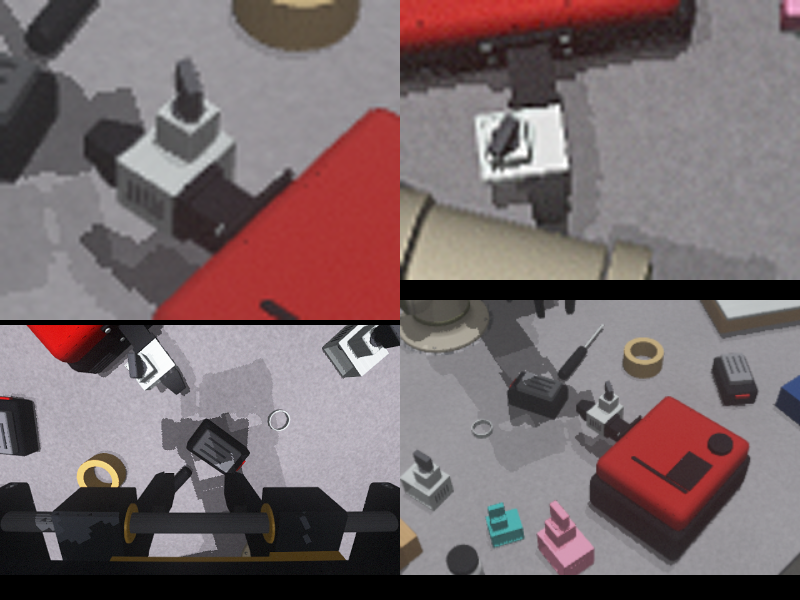

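The clamp sits level against the collar with its key turned. The gripper is clear and the bystanders are in place, so I'll hand in.

```bash
python3 -c "
from workcell import robot
print(robot.job_done())"
```

```text
the job is handed in; nothing more can be done
None
```

I slid the smaller grey clamp over the barb with no readable resistance and brought it against the collar at about 5 N. That rose to about 8 N while I lowered it onto the neck. I then gripped the key, turned it clockwise to about 2.23 rad, let go and backed away. The job was handed in at about 21.5 s of robot time.

**Snugness:** comparing the joint‑6 effort turning forward and back put the roller force at about 11 N, inside the 5–22 N range. During this check I turned the key back about 0.14 rad and then on again. The noisier wrist moment roughly agreed, reading about 0.17 N m while turning against about 0.13 N m slack. The torque climbed at about 0.13–0.15 N m per rad, a little less than the 0.2 stated.

**Position:** the band moved about 2.6 mm towards +y as it tightened, as expected. The last pictures show it upright against the collar, the gripper clear, and no sign of anything else moved.

**Disagreements:**
- The cameras differed by 2–3 mm on the clamp's position across the spout. I used the wrist view and let contact forces settle the fit.
- While I was probing, side force on the key reached about 6 N for a moment. I released and re-gripped the key to clear it.

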